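# Knock the jammed calibration disc out of its cell on the hand ejector

### The job

The calibration disc is jammed below the rim of the cell on the hand ejector. Swing the ejector's folded crank handle up until it latches upright, wind the wheel clockwise until the knockout rod comes up against its top stop and has pushed the disc right out, then lift the disc off and set it down gently, flat and wholly on the glass plate. Leave the other things on the bench where they are.

Things in the scene. Friction and masses are not known exactly. Their poses are not given: they have to be found in the camera images.
- ejector: Hand-operated sample ejector, fixed to the bench: a grey cast base 322 x 135 mm, 45 mm high. Origin: its underside, midway between two vertical axes 170 mm apart along its own y. At y = -85 mm stands the steel cell; at y = +85 mm the small horizontal handwheel (rim 103 mm across, top at z = 97 mm); at y = +171 mm, beyond the wheel, a parking fork of two prongs, top at z = 127 mm.
- cell_mouth (a point): Centre of the cell's mouth, level with its rim, 140 mm above the bench. The cell is a steel cylinder 92 mm across, bore 62 mm, clamped by two low wing nuts (tops below the rim). Its floor, 31 mm below the rim, has a 40 mm hole through which the 36 mm knockout rod comes up along this vertical axis.
- wheel_axis (a point): Point on the handwheel's vertical axis, 115 mm above the bench, level with the handle's hinge. It winds clockwise seen from above: 1.25 turns (7.85 rad) from the start raise the rod 50 mm to a hard stop that is clearly felt. Winding takes about 2 N at the handle when free, 4 to 8 N while the disc is forced out. The wheel stays where it is left.
- handle_pivot (a point): Hinge of the crank handle on the wheel: 62 mm from the wheel's axis, 115 mm above the bench. The hinge pin is level and tangential to the wheel.
- handle_grip (a point): Middle of the crank handle's black grip, 45 mm from the hinge: a free-spinning sleeve 22 mm thick, covering the handle from 14 to 72 mm from the hinge. Folded, it lies level over the wheel, pointing from the hinge to the wheel's axis and 10 mm beyond; below it are 18 mm of free space down to the wheel. Swung out, it stands upright over the hinge, its end 187 mm above the bench.
- crank_handle (a joint): Fold angle, rad: 0 to 0.12 at the start (folded flat), 1.57 upright, hard stop at 1.6. It swings up and outward, away from the wheel's centre. From 1.1 to 1.3 rad it must be pressed past a spring plunger (about 6 N at the grip); then it is latched and stays upright (1.5 to 1.6). While folded (below about 0.8) its tail sits in the parking fork and the wheel cannot turn.
- knockout_rod (a joint): Height of the knockout rod, m: 0 at the start (top 9 mm below the disc), 0.050 at its upper stop (top 10 mm above the cell's rim). It is driven by the wheel only, 6.4 mm per radian.
- disc: Aluminium calibration disc, 60 mm across, 25 mm thick, about 0.2 kg. Origin: centre of its underside, z up. At the start it sits on the cell's floor, its top 6 mm below the rim, held by a tight seal in the bore (25 to 45 N), and cannot be gripped. Ejected, it stands on the rod, its underside 10 mm above the rim.
- glass_plate: Loose square glass plate, 150 x 150 x 10 mm, lying on the bench to the right of the ejector. Origin: centre of its underside; x and y along its edges.
- tin_open: Bystander: open aluminium moisture tin, 62 mm across, 40 mm high. Origin under its centre.
- tin_lidded: Bystander: lidded aluminium tin, 66 mm across, 42 mm high. Origin under its centre.
- spare_ring: Bystander: spare steel specimen ring, 80 mm across, bore 60 mm, 22 mm high. Origin under its centre.
- spatula: Bystander: spatula, 240 mm long, lying along its x. Origin under its middle.
- brush: Bystander: brush, 190 mm long, lying along its x. Origin under its middle.
- mixing_bowl: Bystander: steel mixing bowl, 170 mm across, 65 mm high. Origin under its centre.
- wash_bottle: Bystander: white plastic bottle, 64 mm across, 150 mm high. Origin under its centre.
Mind the look-alikes: they are no part of the job. There is more than one size of the glass_plate; the job needs the smaller.

How it is judged:
By the outcome, as a careful person would: the job done as asked, in the order asked, and still so for the second after the job is handed in, with the robot touching nothing.
It also fails if it takes over 67 s, if anything falls off the work surface, if the arm or the gripper's body presses on something with over 40 N, if the wrist force passes 120 N, or if a joint passes its speed limit or range.

### The arm

A 6-joint arm with a two-finger parallel gripper is mounted at the origin on the work surface. World frame = base frame: x ahead of the robot, y to its left, z up, the work surface at z = 0. Lengths are in m, angles in rad, forces in N, time in s.
With the tool pointing down it reaches from about 0.425 to 0.95 m from the base axis. Payload 3.5 kg.
Tool frame: the origin (TCP) lies midway between the tips of the shut fingers; the grasp point (between the pads) lies 19 mm behind it; z points along the fingers, y is the line along which they close (so a half turn about z gives the same grasp; the last joint's range is limited). The gripper opens to 85 mm and grips with 20 to 120 N. Pads are 22 mm wide; open, the fingers measure 114 mm over their backs; the gripper's body (76 mm by 85 mm) begins 54 mm behind the grasp point. The pads swing forward as they close: fully open they stand 13 mm farther back than shut.
Start: joints at [1.048, 0.286, 1.577, -0, 1.279, -0.15], TCP at [0.246, 0.629, 0.231] pointing down, gripper open.
Joint ranges: [-2.77, 2.77], [-0.9, 2.22], [0.21, 2.48], [-1.53, 4.67], [0.24, 2.81], [-2.84, 2.84]. Speed limits (rad/s): [2.79, 2.79, 3.14, 3.14, 3.14, 3.14].

### API

Orientations are given as a unit quaternion [x, y, z, w].
In Python, from plant import ctrl gives the robot as it stands. The module is installed in compiled form; this text tells all that it offers.
- The arm moves only by the shell command python3 -m inch 'ROWS' [FORCE]. ROWS is JSON, a list of rows, each a list of 5 numbers: the closure, from 0 (fully open) to 1 (shut), then the shift along the tool's x, y, z in m, then the turn about the tool's z in degrees. A call has 1 to 5 rows; each row is the pose to reach, as a shift and turn from the pose commanded when the call began, along the tool's axes at that moment; what a row does not reach only later rows make up. A row lasts 1/12 s, in which the tool goes at most 41.7 mm and 7.16 degrees, less where a joint would pass 70% of its speed; a pose out of reach is approached as far as the arm can. A call with a gripper value outside its range is refused whole. The fingers move at their own pace and stop on an object; FORCE is the grip in N (left out, the last holds). Time passes only in rows, so rows that repeat a pose let the fingers close. It gives the time, the measured TCP pose, the force, the opening and the grip force at its end, in the units of the state.
- ctrl.get_state(): the state, without advancing time (a new reading comes with each control period).
- ctrl.read_camera(name): name is "scene" or "side" or "wrist"; returns a dict with "pixels" (480x640x3 uint8, red, green, blue), "depth" (480x640 float32, m along the optical axis (not along the pixel's ray), 0 where there is no reading), "fx", "fy", "cx", "cy" (pixels), "xyz" and "rotation" of the camera in the world; the wrist camera has in their place "mount" (4x4, takes a point from camera to tool coordinates, whose origin is the TCP and whose axes are the flange's). Camera axes: x right, y down, z forward; pixel columns grow to the right and rows downward; lengths in m; the calibration is good to about 2 mm. A picture is of the moment at which its call begins: read the wrist's pose just before it.
- ctrl.sign_off(): hands the job in; it is judged then, once.
Trained networks look in a picture, given as the dict that the camera call returned (one of the last four; its "shot" number tells which), for a name from the list of things; names that differ only in an ending like _2 or _b are one class to them, and where a whole thing is asked for, a point or a joint stands for the part that bears it (a point fixed in the world has none). Each returns a list of dicts, best first, with "score" (0 to 1); they miss things now and then, are a little off and sometimes report something else, mostly with a low value. They report only what shows in the picture. A call takes as long as a camera call. They do not tell look-alikes from the thing itself.
- ctrl.spot_in(query, picture): "at" ([column, row] in pixels, amid what is visible of it).
- ctrl.tip_of(query, picture): "at" ([column, row] in pixels: a listed point, or the origin of a listed thing).
The state is a dict: "time": time; "qpos": joint angles; "dq": joint speeds; "joint_efforts": joint torques, N m; "eef_pos": TCP position; "tcp_rot": TCP orientation; "contact_force": force on the tool from outside, world axes, zero at the start; "wrist_torque": the same for the moment, N m; "opening": opening from 0.0 (shut) to 1.0 (fully open); "finger_force": force on a finger pad.
Only numpy, scipy, OpenCV 4.12 (cv2) and the standard library are available. Lean on these libraries where they do the work, as an engineer would, in place of code of your own. Each camera call takes 0.05 s, during which the arm holds its last target. There are 200 camera calls.

## Working session

There is one attempt and no reset: what is moved stays moved. The work goes in short steps, Python scripts to look and compute and a shell command to move; the robot and the scene stay as the last step left them, time stands still between calls to the robot, and variables do not carry over. Pictures are saved under pics/ and viewed, at most 12 in all, crops included, and the job is handed in when it is done.

```bash
mkdir -p pics; cat > h.py <<'E'
import numpy as np, cv2
from plant import ctrl
from scipy.spatial.transform import Rotation as R
def shot(name, save=None):
    s=ctrl.get_state(); p=ctrl.read_camera(name)
    if name=="wrist":
        T=np.eye(4);T[:3,:3]=R.from_quat(s["tcp_rot"]).as_matrix();T[:3,3]=s["eef_pos"]
        M=T@np.array(p["mount"])
    else:
        M=np.eye(4);r=np.array(p["rotation"]);M[:3,:3]=r if r.shape==(3,3) else R.from_quat(r).as_matrix();M[:3,3]=p["xyz"]
    p["M"]=M
    if save: cv2.imwrite("pics/"+save,p["pixels"][:,:,::-1])
    return p
def ray(p,uv):
    d=np.array([(uv[0]-p["cx"])/p["fx"],(uv[1]-p["cy"])/p["fy"],1.]);return p["M"][:3,3],p["M"][:3,:3]@d
def at_z(p,uv,z):
    o,d=ray(p,uv);return o+d*(z-o[2])/d[2]
def by_depth(p,uv):
    u,v=int(round(uv[0])),int(round(uv[1]));w=p["depth"][max(v-1,0):v+2,max(u-1,0):u+2];w=w[w>0]
    o,d=ray(p,uv);return o+d*np.median(w) if w.size else None
def tri(l):
    A=np.zeros((3,3));b=np.zeros(3)
    for p,uv in l:
        o,d=ray(p,uv);d=d/np.linalg.norm(d);P=np.eye(3)-np.outer(d,d);A+=P;b+=P@o
    x=np.linalg.solve(A,b);return x
def cloud(p):
    v,u=np.indices(p["depth"].shape);z=p["depth"]
    c=np.stack([(u-p["cx"])/p["fx"]*z,(v-p["cy"])/p["fy"]*z,z],-1)
    w=c@p["M"][:3,:3].T+p["M"][:3,3];w[z<=0]=np.nan;return w
E
python3 - <<'E'
from h import *
np.set_printoptions(precision=4,suppress=True)
s=ctrl.get_state();print(s)
ps={n:shot(n,n+"0.png") for n in("scene","side","wrist")}
for n,p in ps.items():
    print(n,p["M"][:3].round(3).tolist(),p["fx"])
    for q in["cell_mouth","wheel_axis","handle_pivot","handle_grip","disc","glass_plate","ejector"]:
        for f in("tip_of",):
            for r in getattr(ctrl,f)(q,p)[:3]:
                print(n,q,round(r["score"],2),np.round(r["at"],1),by_depth(p,r["at"]))
E
```

```text
{'time': 0.0, 'qpos': array([ 1.048 ,  0.2872,  1.5782, -0.    ,  1.2786, -0.15  ]), 'dq': array([ 0.0003, -0.0003, -0.0008, -0.0014,  0.0002, -0.0013]), 'joint_efforts': array([  0.0008, -40.5981, -29.2625,  -0.0001,   0.0057,   0.    ]), 'eef_pos': array([0.2455, 0.6281, 0.23  ]), 'tcp_rot': array([ 0.1853,  0.9827, -0.0011, -0.0004]), 'contact_force': array([-0.2909,  0.2911, -0.6845]), 'wrist_torque': array([ 0.0051,  0.0246, -0.0249]), 'finger_force': 0.0, 'opening': 1.003465854062459}
scene [[-0.399, 0.654, -0.643, 1.39], [0.917, 0.296, -0.268, 0.405], [0.015, -0.696, -0.718, 1.089]] 470.06663911040334
scene cell_mouth 0.6 [296.8 230.8] [ 0.5075 -0.05    0.1341]
scene wheel_axis 0.83 [335.2 266.9] [0.5175 0.0789 0.0452]
scene wheel_axis 0.61 [355.4 279.2] [0.5977 0.1687 0.1188]
scene wheel_axis 0.16 [274.8 338.2] [0.7948 0.0203 0.0159]
scene handle_pivot 0.51 [353.  280.3] [0.6058 0.1647 0.121 ]
scene handle_grip 0.54 [342.9 273.2] [0.5914 0.1298 0.1184]
scene disc 0.67 [298.5 238.9] [ 0.5395 -0.0289  0.1383]
scene disc 0.34 [168.3 256.7] [ 0.6787 -0.404   0.0342]
scene glass_p
[... 413 characters left out ...]
l_mouth 0.47 [434.  275.4] [0.7818 0.0125 0.0026]
side wheel_axis 0.84 [348.8 221.8] [0.5746 0.1046 0.1187]
side handle_pivot 0.53 [352.1 205.8] [0.5935 0.1645 0.1237]
side handle_grip 0.75 [346.3 215.3] [0.5694 0.1144 0.1318]
side handle_grip 0.49 [352.2 206.8] [0.5931 0.1605 0.1234]
side disc 0.56 [331.1 264.2] [ 0.5033 -0.0682  0.1347]
side glass_plate 0.9 [339.2 396.1] [ 0.4841 -0.328   0.0095]
side glass_plate 0.76 [190.8 432.9] [ 0.1932 -0.3804  0.0138]
side glass_plate 0.57 [348.1 216.6] [0.5736 0.1118 0.1294]
side ejector 0.66 [336.9 275.9] [ 0.5135 -0.0898  0.1182]
wrist [[0.364, 0.896, 0.256, 0.181], [0.931, -0.349, -0.102, 0.654], [-0.002, 0.275, -0.961, 0.372]] 332.88683096838594
```

View pics/scene0.png

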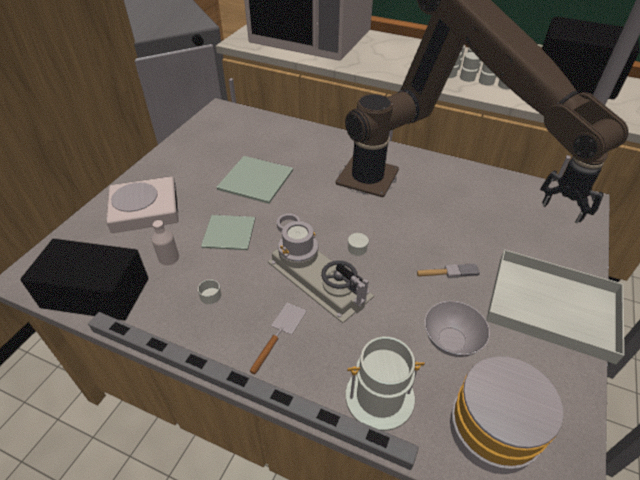

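View pics/side0.png

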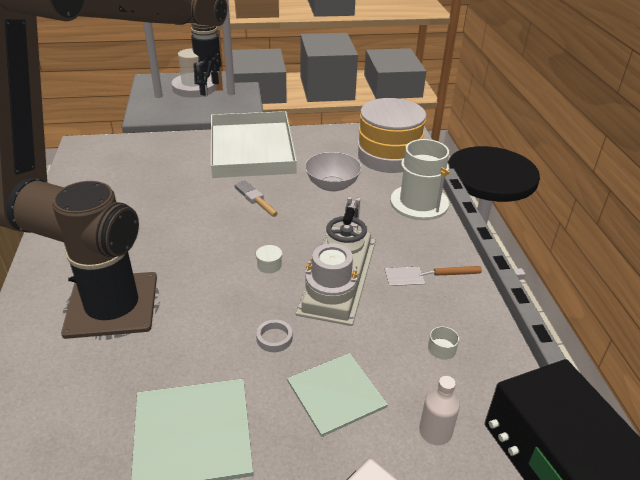

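The scene view shows the ejector mid-bench: cell at about (297,235), wheel and folded handle at (345,275), fork at (360,285). The small plate is at (230,232) and the large look-alike at (255,180). The side view agrees, with the cell at (331,262), wheel at (347,228) and small plate at (338,393). I'll move the wrist camera over the ejector and turn the tool so it closes along the ejector's x.

```bash

python3 -m inch '[[0,-0.025,-0.021,-0.005,0],[0,-0.05,-0.042,-0.01,0],[0,-0.074,-0.063,-0.015,0],[0,-0.098,-0.084,-0.02,0],[0,-0.1225,-0.1045,-0.025,0]]'
python3 -m inch '[[0,-0.025,-0.021,-0.005,0],[0,-0.05,-0.042,-0.01,0],[0,-0.074,-0.063,-0.015,0],[0,-0.098,-0.084,-0.02,0],[0,-0.1225,-0.1045,-0.025,0]]'
python3 -m inch '[[0,-0.025,-0.021,-0.005,0],[0,-0.05,-0.042,-0.01,0],[0,-0.074,-0.063,-0.015,0],[0,-0.098,-0.084,-0.02,0],[0,-0.1225,-0.1045,-0.025,0]]'
python3 -m inch '[[0,-0.025,-0.021,-0.005,0],[0,-0.05,-0.042,-0.01,0],[0,-0.074,-0.063,-0.015,0],[0,-0.098,-0.084,-0.02,0],[0,-0.1225,-0.1045,-0.025,0]]'
python3 -m inch '[[0,0,0,0,6],[0,0,0,0,12],[0,0,0,0,18],[0,0,0,0,24],[0,0,0,0,30]]'
python3 -m inch '[[0,0,0,0,6],[0,0,0,0,12],[0,0,0,0,18],[0,0,0,0,24],[0,0,0,0,30]]'
python3 -m inch '[[0,0,0,0,6],[0,0,0,0,12],[0,0,0,0,18],[0,0,0,0,24],[0,0,0,0,27]]'
python3 - <<'E'
from h import *
np.set_printoptions(precision=4,suppress=True)
s=ctrl.get_state();print(s["time"],s["eef_pos"],s["tcp_rot"],s["qpos"])
ps={n:shot(n,n+"1.png") for n in("scene","side","wrist")}
for q in["cell_mouth","wheel_axis","handle_pivot","handle_grip","glass_plate"]:
    for n,p in ps.items():
        for r in ctrl.tip_of(q,p)[:2]:
            print(q,n,round(r["score"],2),np.round(r["at"],1),at_z(p,r["at"],{"cell_mouth":.14,"glass_plate":0.0}.get(q,.115)),by_depth(p,r["at"]))
E
```

```text
time: 1.62
eef_pos: [0.3222, 0.4854, 0.2566]
tcp_rot: [0.185, 0.983, 0.0, 0.0]
contact_force: [0.7, -0.9, 0.4]
opening: 0.999
finger_force: 0.0
time: 2.03
eef_pos: [0.3982, 0.3433, 0.2818]
tcp_rot: [0.185, 0.983, 0.0, 0.0]
contact_force: [0.0, -0.1, 0.9]
opening: 0.997
finger_force: 0.0
time: 2.45
eef_pos: [0.4743, 0.2013, 0.3069]
tcp_rot: [0.185, 0.983, 0.0, 0.0]
contact_force: [-0.1, 0.4, -0.5]
opening: 1.005
finger_force: 0.0
time: 2.87
eef_pos: [0.5504, 0.0593, 0.3318]
tcp_rot: [0.185, 0.983, 0.0, 0.0]
contact_force: [-0.0, 0.3, 0.4]
opening: 1.001
finger_force: 0.0
time: 3.28
eef_pos: [0.5499, 0.0607, 0.3314]
tcp_rot: [0.436, 0.9, 0.0, 0.0]
contact_force: [0.3, 0.9, 0.1]
opening: 1.002
finger_force: 0.0
time: 3.7
eef_pos: [0.5499, 0.0609, 0.3314]
tcp_rot: [0.654, 0.757, 0.0, 0.0]
contact_force: [0.5, 0.3, 0.3]
opening: 1.001
finger_force: 0.0
time: 4.12
eef_pos: [0.5499, 0.0609, 0.3315]
tcp_rot: [0.812, 0.583, 0.0, 0.0]
contact_force: [-0.4, -1.0, 0.0]
opening: 0.997
finger_force: 0.0
4.1167 [0.5499 0.0609 0.3315] [0.8121 0.5835 0.0001 0.0001] [-0.0731 -0.0447  1.7587 -0.      1
[... 836 characters left out ...]
5665 0.1118 0.1248]
handle_grip scene 0.67 [343.5 272.1] [0.5841 0.1289 0.115 ] [0.5913 0.1313 0.1236]
handle_grip scene 0.22 [275.1 341. ] [0.8565 0.0602 0.115 ] [0.7995 0.0233 0.0109]
handle_grip side 0.52 [349.7 217. ] [0.5815 0.1291 0.115 ] [0.5781 0.1136 0.1265]
handle_grip wrist 0.75 [321.7 137.2] [0.5786 0.1273 0.115 ] [0.5783 0.1273 0.1273]
glass_plate scene 0.77 [226.4 233.5] [ 0.4911 -0.32    0.    ] [ 0.501 -0.312  0.012]
glass_plate scene 0.72 [256.2 178.6] [ 0.1926 -0.3749  0.    ] [ 0.2075 -0.3652  0.0136]
glass_plate side 0.72 [339.7 394.5] [ 0.4873 -0.3171  0.    ] [ 0.4857 -0.324   0.0092]
glass_plate side 0.7 [192.3 431.3] [ 0.1942 -0.3676  0.    ] [ 0.1961 -0.378   0.0149]
```

View pics/wrist1.png

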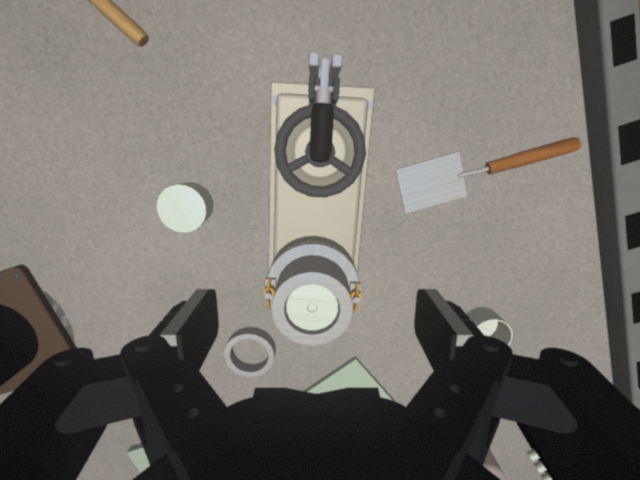

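The wrist view shows the disc and cell at (313,307), wheel at (320,150), handle grip running (320,110) to (320,158), and fork at (325,65). I'll fit the circles from depth.

```bash
cat >> h.py <<'E'
from scipy.optimize import least_squares
def circ(P,r,c0):
    f=least_squares(lambda c:np.hypot(*(P-c[:2]).T)-r,c0,loss="soft_l1",f_scale=.002);return f.x,np.abs(f.fun).mean()
def sel(w,c,r,z0,z1):
    P=w[np.isfinite(w[...,2])];m=(np.hypot(P[:,0]-c[0],P[:,1]-c[1])<r)&(P[:,2]>z0)&(P[:,2]<z1);return P[m]
E
python3 - <<'E'
from h import *
np.set_printoptions(precision=4,suppress=True)
for n in("wrist","side","scene"):
    p=shot(n);w=cloud(p)
    P=sel(w,(.51,-.047),.06,.12,.16);P=P[P[:,2]>.1];h=np.histogram(P[:,2],np.arange(.12,.16,.004));print(n,h[0])
    Q=P[(P[:,2]>.137)&(P[:,2]<.145)][:,:2]
    print(" cell",circ(Q,.0385,[.51,-.047]),len(Q))
    P=sel(w,(.573,.11),.065,.088,.103);d=np.hypot(*(P[:,:2]-[.573,.11]).T);Q=P[d>.03][:,:2]
    print(" wheel",circ(Q,.0455,[.573,.11]),len(Q),np.median(P[:,2]))
    P=sel(w,(.582,.135),.05,.118,.14)
    if len(P): c=P[:,:2].mean(0);u=np.linalg.svd(P[:,:2]-c,full_matrices=False)[2][0];print(" grip",c,np.degrees(np.arctan2(u[1],u[0])),np.percentile(P[:,2],[5,50,95]),len(P))
    P=sel(w,(.489,-.318),.12,.006,.014);Q=P[:,:2].astype(np.float32)
    if len(Q): print(" plate",cv2.minAreaRect(Q),np.median(P[:,2]))
E
```

```text
wrist [  96   97  353 1915 2470  190    0    0    0    0]
 cell (array([ 0.5112, -0.0439]), np.float64(0.003684898581170029)) 2586
 wheel (array([0.573 , 0.1143]), np.float64(0.00358861376197052)) 2848 0.09412570375745763
 grip [0.584  0.1427] -111.4815923316467 [0.1188 0.1237 0.1274] 1688
 plate ((0.5122542381286621, -0.25238439440727234), (0.07359909266233444, 0.1470697820186615), 64.361328125) 0.008934886135032127
side [ 55  55  71 302 321 294   4   0   0   0]
 cell (array([ 0.5087, -0.0472]), np.float64(0.004829380722132256)) 542
 wheel (array([0.5702, 0.1102]), np.float64(0.0038458992280709136)) 438 0.09470690660979308
 grip [0.5808 0.1353] -110.951403663567 [0.1186 0.1246 0.1305] 172
 plate ((0.4880061149597168, -0.30801379680633545), (0.20890425145626068, 0.18979153037071228), 39.62188720703125) 0.01027597637688693
scene [ 31  39  79 211 218 100   2   0   0   0]
 cell (array([ 0.5127, -0.0456]), np.float64(0.004358273131963238)) 276
 wheel (array([0.5759, 0.1139]), np.float64(0.003650691851193527)) 350 0.09390984314060613
 grip [0.5875 0.1414] -108.58379069589533 [0.119  0.1232 0.1288] 187
 plate ((0.49504777789115906, -0.2979855239391327), (0.19094718992710114, 0.17855647206306458), 18.559511184692383) 0.009610431220307913
```

```bash

python3 -m inch '[[0,0.025,0.002,0.02,1],[0,0.05,0.004,0.05,2],[0,0.071,0.006,0.08,2.8],[0,0.071,0.006,0.11,2.8],[0,0.071,0.006,0.13,2.8]]'
python3 -m inch '[[0.3,0,0,0.015,0],[0.4,0,0,0.03,0],[0.4,0,0,0.045,0],[0.4,0,0,0.055,0],[0.4,0,0,0.055,0]]'
python3 - <<'E'
from h import *
np.set_printoptions(precision=4,suppress=True)
s=ctrl.get_state();print(s["eef_pos"],s["tcp_rot"],s["opening"])
p=shot("wrist","w2.png")
E
```

```text
time: 5.58
eef_pos: [0.5768, 0.1274, 0.1977]
tcp_rot: [0.824, 0.566, -0.002, -0.001]
contact_force: [-0.2, 0.8, -0.7]
opening: 0.999
finger_force: 0.0
time: 6.0
eef_pos: [0.5763, 0.1263, 0.1434]
tcp_rot: [0.825, 0.565, -0.002, -0.001]
contact_force: [-0.4, 0.6, -1.0]
opening: 0.599
finger_force: 0.0
[0.5763 0.1263 0.1434] [ 0.8249  0.5652 -0.0022 -0.0014] 0.5986866569218969
```

View pics/w2.png

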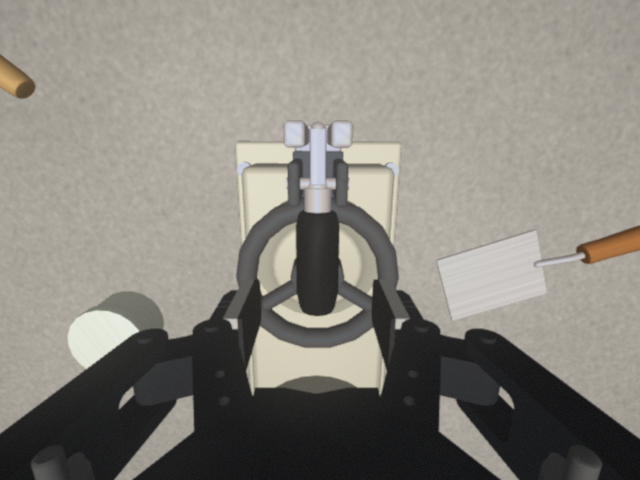

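The view shows the grip between the fingers, from (317,195) to (317,313), with the gripper about 1.5 mm left of centre. I'll descend and pinch.

```bash

python3 -m inch '[[0.4,0,0.001,0.012,0],[0.4,0,0.0015,0.025,0],[0.4,0,0.0015,0.035,0],[0.4,0,0.0015,0.042,0],[0.4,0,0.0015,0.042,0]]'
python3 -m inch '[[0.6,0,0,0,0],[0.9,0,0,0,0],[1,0,0,0,0],[1,0,0,0,0],[1,0,0,0,0]]' 40
python3 -c "
from h import *
s=ctrl.get_state();print(s['eef_pos'],s['contact_force'],s['wrist_torque'],s['opening'],s['finger_force'])"
```

```text
time: 6.47
eef_pos: [0.5778, 0.1257, 0.1016]
tcp_rot: [0.825, 0.565, -0.002, -0.001]
contact_force: [0.9, 0.1, -0.2]
opening: 0.6
finger_force: 0.0
time: 6.88
eef_pos: [0.5775, 0.1266, 0.1042]
tcp_rot: [0.825, 0.565, -0.002, -0.002]
contact_force: [-4.7, 2.1, 0.9]
opening: 0.24
finger_force: 39.0
[0.57746085 0.12657755 0.10423976] [-4.72999077  2.14323539  0.87150267] [ 0.24830735  0.79460601 -0.03257954] 0.23998909664932494 39.02255415916443
```

```bash

python3 -m inch '[[1,0.0006,0,-0.0074,0],[1,0.0023,0,-0.0147,0],[1,0.0052,0,-0.0216,0],[1,0.0091,0,-0.028,0],[1,0.0139,0,-0.0337,0]]'
python3 -m inch '[[1,0.0057,0,-0.0048,0],[1,0.0121,0,-0.0087,0],[1,0.019,0,-0.0116,0],[1,0.0263,0,-0.0133,0],[1,0.0341,0,-0.0139,0]]'
python3 -m inch '[[1,0,0,0,0],[1,0,0,0,0]]'
python3 - <<'E'
from h import *
np.set_printoptions(precision=4,suppress=True)
s=ctrl.get_state();print(s["eef_pos"],s["contact_force"],s["opening"])
p=shot("wrist");p2=shot("side");
a=p["pixels"][:,:,::-1];b=cv2.resize(p2["pixels"][120:300,260:440,::-1],(480,480));o=np.hstack([a,b]);cv2.imwrite("pics/w3.png",cv2.resize(o,(800,343)))
E
```

```text
time: 7.3
eef_pos: [0.5823, 0.1392, 0.1368]
tcp_rot: [0.825, 0.565, -0.003, -0.002]
contact_force: [-3.6, 2.9, -10.6]
opening: 0.239
finger_force: 39.5
time: 7.72
eef_pos: [0.5952, 0.1672, 0.1522]
tcp_rot: [0.824, 0.566, -0.006, 0.003]
contact_force: [-8.3, -13.1, -4.7]
opening: 0.218
finger_force: 39.1
time: 7.88
eef_pos: [0.5959, 0.1681, 0.1524]
tcp_rot: [0.824, 0.566, -0.004, 0.002]
contact_force: [-6.3, -5.8, -4.5]
opening: 0.217
finger_force: 42.9
[0.5959 0.1681 0.1524] [-6.2637 -5.7626 -4.4645] 0.21722962001473992
```

View pics/w3.png

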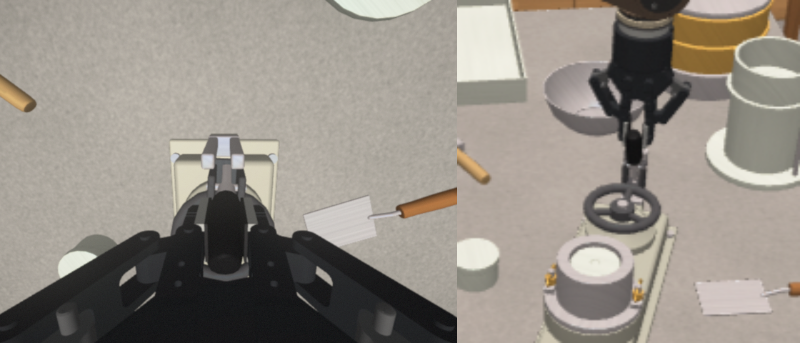

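The wrist inset shows the handle standing between the fingers (top at about (225,262)), and the side inset confirms it is near vertical. I'll press a little farther outward to confirm the latch.

```bash

python3 -m inch '[[1,0.002,0,0,0],[1,0.004,0,0,0],[1,0.004,0,0,0]]'
python3 -m inch '[[1,-0.002,0,0,0],[1,-0.004,0,0,0],[1,-0.004,0,0,0]]'
python3 -m inch '[[1,-0.002,0,0,0],[1,-0.003,0,0,0],[1,-0.003,0,0,0]]'
```

```text
time: 8.23
eef_pos: [0.5979, 0.1713, 0.1525]
tcp_rot: [0.825, 0.566, -0.003, 0.002]
contact_force: [-3.3, -3.8, -6.7]
opening: 0.198
finger_force: 37.4
time: 8.48
eef_pos: [0.5971, 0.1696, 0.1521]
tcp_rot: [0.825, 0.565, -0.0, 0.001]
contact_force: [-0.9, -4.1, -7.8]
opening: 0.194
finger_force: 36.9
time: 8.73
eef_pos: [0.5959, 0.1677, 0.1517]
tcp_rot: [0.825, 0.565, 0.0, 0.0]
contact_force: [1.1, -1.4, -10.8]
opening: 0.191
finger_force: 38.3
```

```bash

python3 - <<'E'
from h import *
a=shot("side")["pixels"][150:260,290:420,::-1];b=shot("scene")["pixels"][200:310,300:430,::-1]
cv2.imwrite("pics/c4.png",np.hstack([cv2.resize(i,(400,338),interpolation=cv2.INTER_CUBIC) for i in(a,b)]))
E
```

```text
(no output)
```

View pics/c4.png

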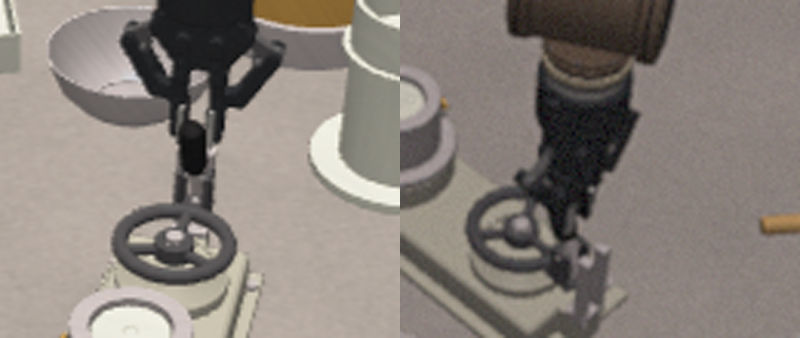

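```bash

python3 - <<'E'
from h import *
np.set_printoptions(precision=4,suppress=True)
p=shot("wrist");w=cloud(p)
u=np.array([.365,.931]);x=np.array([.931,-.365]);W=np.array([.573,.113])
P=w.reshape(-1,3);I=p["pixels"].reshape(-1,3).astype(int).sum(1)
a=(P[:,:2]-W)@u;b=(P[:,:2]-W)@x
m=(abs(b)<.006)&(a>-.02)&(a<.1)&(P[:,2]>.1)&(P[:,2]<.22)
Q=np.c_[a,b,P[:,2],I][m]
for z in np.arange(.1,.22,.008):
    q=Q[(Q[:,2]>=z)&(Q[:,2]<z+.008)]
    if len(q)>3: print(round(z,3),len(q),np.percentile(q[:,0],[5,50,95]),q[:,3].mean())
for n in("wrist","side"):
    pp=p if n=="wrist" else shot(n)
    for q in("handle_grip","handle_pivot"):print(n,q,[(round(r["score"],2),np.round(r["at"],0),by_depth(pp,r["at"])) for r in ctrl.tip_of(q,pp)[:2]])
E
```

```text
0.1 113 [0.0689 0.0705 0.0726] 404.5929203539823
0.108 130 [0.0651 0.0675 0.0822] 385.5846153846154
0.116 192 [0.0616 0.0656 0.0879] 414.4270833333333
0.124 116 [0.062  0.0642 0.0881] 396.9741379310345
0.132 203 [0.0607 0.0636 0.0648] 132.6847290640394
0.14 309 [0.0584 0.0609 0.063 ] 115.37540453074433
0.148 365 [0.0551 0.0577 0.0598] 104.27397260273973
0.156 404 [0.0516 0.0543 0.0563] 92.90346534653466
0.164 473 [0.0486 0.051  0.0532] 83.57505285412262
0.172 876 [0.0307 0.0461 0.0496] 82.65068493150685
0.18 566 [0.0354 0.041  0.0449] 96.42932862190813
wrist handle_grip [(0.85, array([316., 327.]), array([0.5939, 0.1613, 0.1683]))]
wrist handle_pivot [(0.86, array([318., 263.]), array([0.5994, 0.1725, 0.1249]))]
side handle_grip [(0.66, array([354., 197.]), array([0.5911, 0.1401, 0.1675]))]
side handle_pivot [(0.71, array([351., 211.]), array([0.5984, 0.197 , 0.0854])), (0.23, array([332., 256.]), array([ 0.5104, -0.0383,  0.1344]))]
```

The depth profile says the handle leans about 21° (fold angle about 1.2 rad). It sits on the plunger and isn't latched; the pads slipped forward. I'll open, see whether the handle stays, and regrip harder.

```bash
cat >> h.py <<'E'
def lean():
    p=shot("wrist");w=cloud(p);u=np.array([.365,.931]);x=np.array([.931,-.365]);W=np.array([.573,.113])
    P=w.reshape(-1,3);I=p["pixels"].reshape(-1,3).astype(int).sum(1);a=(P[:,:2]-W)@u;b=(P[:,:2]-W)@x
    m=(abs(b)<.006)&(a>-.02)&(a<.1)&(P[:,2]>.1)&(P[:,2]<.22)&(I<250);Q=np.c_[a,P[:,2]][m]
    for z in np.arange(.1,.22,.01):
        q=Q[(Q[:,1]>=z)&(Q[:,1]<z+.01)]
        if len(q)>3: print(round(z+.005,3),len(q),np.percentile(q[:,0],[5,50,95]).round(4))
E
python3 -m inch '[[0.9,0,0,0,0],[0.6,0,0,0,0],[0.5,0,0,0,0],[0.5,0,0,0,0]]'
python3 -c "
from h import *
lean()"
```

```text
time: 9.47
eef_pos: [0.5978, 0.1683, 0.1556]
tcp_rot: [0.825, 0.565, 0.003, 0.001]
contact_force: [0.5, 0.4, 0.3]
opening: 0.5
finger_force: 0.0
0.135 198 [0.0607 0.0631 0.0642]
0.145 394 [0.057  0.0598 0.0623]
0.155 468 [0.0526 0.0554 0.058 ]
0.165 529 [0.0485 0.0509 0.0535]
0.175 1020 [0.0298 0.0447 0.0488]
0.185 416 [0.0352 0.0398 0.0433]
```

```bash

python3 -m inch '[[0.5,-0.009,-0.002,0.005,0],[0.5,-0.018,-0.002,0.0105,0],[0.8,-0.018,-0.002,0.0105,0],[1,-0.018,-0.002,0.0105,0],[1,-0.018,-0.002,0.0105,0]]' 110
python3 -m inch '[[1,0,0,0,0],[1,0,0,0,0]]'
python3 -m inch '[[1,0.005,0,-0.0015,0],[1,0.010,0,-0.0025,0],[1,0.015,0,-0.0035,0],[1,0.02,0,-0.004,0],[1,0.0235,0,-0.004,0]]'
python3 -m inch '[[1,0,0,0,0],[1,0,0,0,0]]'
python3 -c "
from h import *
lean()"
```

```text
time: 9.93
eef_pos: [0.5869, 0.1508, 0.1411]
tcp_rot: [0.825, 0.565, -0.001, 0.0]
contact_force: [-0.5, -3.7, -1.0]
opening: 0.228
finger_force: 107.3
time: 10.1
eef_pos: [0.5869, 0.1509, 0.1411]
tcp_rot: [0.825, 0.565, -0.001, 0.0]
contact_force: [-1.8, -5.0, -0.4]
opening: 0.235
finger_force: 107.3
time: 10.52
eef_pos: [0.5942, 0.1702, 0.1444]
tcp_rot: [0.825, 0.566, -0.005, 0.002]
contact_force: [-6.1, -16.2, 0.6]
opening: 0.228
finger_force: 107.7
time: 10.68
eef_pos: [0.5945, 0.1715, 0.1444]
tcp_rot: [0.825, 0.566, -0.004, 0.001]
contact_force: [-2.8, -7.6, -0.4]
opening: 0.232
finger_force: 107.6
0.125 4 [0.067  0.0687 0.0708]
0.135 120 [0.0706 0.0717 0.0725]
0.145 246 [0.0703 0.0716 0.0724]
0.155 304 [0.0698 0.0712 0.072 ]
0.165 378 [0.0695 0.0708 0.0716]
0.175 545 [0.0683 0.07   0.0711]
0.185 1610 [0.0529 0.0627 0.069 ]
0.215 312 [0.0722 0.0729 0.0736]
```

The handle now stands vertical with its outer face at radius 71 mm, so the axis is at about 61 mm, matching the hinge. Next is winding clockwise in a circle without turning the tool.

```bash

python3 -m inch '[[1,-0.0021,0.016,0,0],[1,-0.0083,0.031,0,0],[1,-0.0182,0.0438,0,0],[1,-0.031,0.0537,0,0],[1,-0.046,0.0599,0,0]]' 60
python3 -c "
from h import *
s=ctrl.get_state();d=s['eef_pos'][:2]-np.array([.573,.113]);print(d@[.365,.931],d@[.931,-.365])"
```

```text
time: 11.15
eef_pos: [0.6343, 0.1102, 0.1443]
tcp_rot: [0.825, 0.566, -0.001, -0.002]
contact_force: [-3.3, 3.4, -1.2]
opening: 0.232
finger_force: 107.5
0.019794194012902028 0.058031874897197404
```

Tracking well, so I'll continue.

```bash

python3 -m inch '[[1,-0.016,0.0021,0,0],[1,-0.032,0,0,0],[1,-0.047,-0.0062,0,0],[1,-0.0598,-0.0161,0,0],[1,-0.0697,-0.0289,0,0]]' 60
python3 -m inch '[[1,-0.0062,-0.015,0,0],[1,-0.0083,-0.031,0,0],[1,-0.0062,-0.047,0,0],[1,0,-0.062,0,0],[1,0.0099,-0.0748,0,0]]'
python3 -c "
from h import *
s=ctrl.get_state();d=s['eef_pos'][:2]-np.array([.573,.113]);print(d@[.365,.931],d@[.931,-.365])"
```

```text
time: 11.57
eef_pos: [0.584, 0.0538, 0.1444]
tcp_rot: [0.825, 0.565, 0.002, 0.001]
contact_force: [5.9, 0.2, -6.7]
opening: 0.23
finger_force: 106.9
time: 11.98
eef_pos: [0.5161, 0.0884, 0.1443]
tcp_rot: [0.825, 0.565, -0.001, 0.003]
contact_force: [4.3, -6.7, -8.4]
opening: 0.229
finger_force: 106.7
-0.04370302853009578 -0.043971982870062584
```

```bash

python3 -m inch '[[1,0.0128,-0.0099,0,0],[1,0.0278,-0.0161,0,0],[1,0.0438,-0.0182,0,0],[1,0.0598,-0.0161,0,0],[1,0.0748,-0.0099,0,0]]'
python3 -m inch '[[1,0.0128,0.0099,0,0],[1,0.0227,0.0227,0,0],[1,0.0289,0.0377,0,0],[1,0.031,0.0537,0,0],[1,0.0289,0.0697,0,0]]'
python3 -c "
from h import *
s=ctrl.get_state();d=s['eef_pos'][:2]-np.array([.573,.113]);print(d@[.365,.931],d@[.931,-.365])"
```

```text
time: 12.4
eef_pos: [0.533, 0.1632, 0.1443]
tcp_rot: [0.824, 0.566, -0.002, 0.001]
contact_force: [1.1, -6.6, -5.6]
opening: 0.228
finger_force: 107.3
time: 12.82
eef_pos: [0.6083, 0.1656, 0.1443]
tcp_rot: [0.824, 0.566, -0.003, -0.001]
contact_force: [-6.4, -4.0, 0.6]
opening: 0.231
finger_force: 107.3
0.06185034926266601 0.013666704603017664
```

```bash

python3 -m inch '[[1,-0.0062,0.015,0,0],[1,-0.0161,0.0278,0,0],[1,-0.0289,0.0377,0,0],[1,-0.0439,0.0439,0,0],[1,-0.0599,0.046,0,0]]'
python3 -m inch '[[1,-0.003,0,0,0],[1,-0.006,0,0,0],[1,-0.006,0,0,0]]'
python3 -c "
from h import *
s=ctrl.get_state();d=s['eef_pos'][:2]-np.array([.573,.113]);print(d@[.365,.931],d@[.931,-.365])
w=cloud(shot('side'));P=sel(w,(.511,-.0455),.03,.12,.2);print(np.median(P[:,2]),np.percentile(P[:,2],[10,90]),len(P))"
```

```text
time: 13.23
eef_pos: [0.6306, 0.0931, 0.1443]
tcp_rot: [0.825, 0.565, -0.0, -0.001]
contact_force: [-2.9, 5.2, -3.3]
opening: 0.227
finger_force: 107.3
time: 13.48
eef_pos: [0.6298, 0.0916, 0.1444]
tcp_rot: [0.826, 0.564, 0.005, -0.003]
contact_force: [6.0, 14.7, -9.1]
opening: 0.229
finger_force: 106.8
0.0007668315609612268 0.060686894603026294
0.17393274693175187 [0.13538832 0.17704317] 557
```

The hard stop is felt (force rises to 16 N) and the disc top is at about 0.175. I'll press briefly once more, relax, release and rise.

```bash

python3 -m inch '[[1,-0.003,0,0,0],[1,-0.004,0,0,0],[1,-0.004,0,0,0]]'
python3 -m inch '[[1,0.004,0,0,0],[1,0.006,0,0,0],[0.8,0.006,0,0,0],[0.5,0.006,0,0,0],[0.5,0.006,0,0,0]]'
python3 -m inch '[[0.4,0,0,-0.02,0],[0.3,0,0,-0.05,0],[0.2,0,0,-0.08,0],[0,0,0,-0.11,0],[0,0,0,-0.13,0]]'
python3 -m inch '[[0,-0.03,-0.018,0,0],[0,-0.06,-0.036,0,0],[0,-0.06,-0.036,0,0]]'
python3 - <<'E'
from h import *
np.set_printoptions(precision=4,suppress=True)
s=ctrl.get_state();print(s["eef_pos"],s["tcp_rot"])
for n in("wrist","side","scene"):
    p=shot(n,"w5.png" if n=="wrist" else None);w=cloud(p)
    P=sel(w,(.511,-.0455),.045,.165,.185)
    if len(P): print(n,"disc",circ(P[:,:2],.02,P[:,:2].mean(0))[0],P[:,:2].mean(0),cv2.minEnclosingCircle(P[:,:2].astype(np.float32)),np.median(P[:,2]),len(P))
    P=sel(w,(.489,-.318),.12,.004,.016);Q=P[:,:2].astype(np.float32)
    if len(Q): print(n," plate",cv2.minAreaRect(Q),np.median(P[:,2]))
    u=np.array([.365,.931]);x=np.array([.931,-.365]);c=np.array([.573,.113])+.062*x
    P=sel(w,c,.03,.175,.195);print(n,"handle top",(P[:,:2].mean(0)-[.573,.113])@np.c_[u,x] if len(P) else None,len(P))
E
```

```text
time: 13.78
eef_pos: [0.6295, 0.0912, 0.1445]
tcp_rot: [0.826, 0.564, 0.009, -0.004]
contact_force: [10.0, 22.8, -11.7]
opening: 0.23
finger_force: 106.6
time: 14.2
eef_pos: [0.6306, 0.0891, 0.1464]
tcp_rot: [0.825, 0.565, 0.001, 0.001]
contact_force: [0.3, 0.5, 1.0]
opening: 0.491
finger_force: 0.0
time: 14.62
eef_pos: [0.6315, 0.0884, 0.2812]
tcp_rot: [0.825, 0.565, 0.003, 0.003]
contact_force: [-0.1, 0.6, -0.1]
opening: 1.001
finger_force: 0.0
time: 14.87
eef_pos: [0.5715, 0.0436, 0.2764]
tcp_rot: [0.826, 0.564, -0.0, 0.001]
contact_force: [-0.2, -0.8, -0.1]
opening: 1.003
finger_force: 0.0
[0.5715 0.0436 0.2764] [ 0.8257  0.5642 -0.0005  0.0012]
wrist disc [ 0.5123 -0.042 ] [ 0.5123 -0.042 ] ((0.5111174583435059, -0.044639892876148224), 0.03040633723139763) 0.17392466124961786 3612
wrist  plate ((0.511223316192627, -0.22816532850265503), (0.025395849719643593, 0.05862016975879669), 78.36576080322266) 0.008718508797490587
wrist handle top [0.0005 0.0601] 799
side disc [ 0.5076 -0.0508] [ 0.5079 -0.0504] ((0.5085678696632385, -0.04523472487926483), 0.033097147941589355) 0.17500727527730164 451
side  plate ((0.4897838234901428, -0.3178917169570923), (0.2314091920852661, 0.21963948011398315), 8.496100425720215) 0.010196313714992411
side handle top [-0.0061  0.0606] 61
scene disc [ 0.5182 -0.0459] [ 0.52   -0.0468] ((0.5115989446640015, -0.04459303990006447), 0.03385692089796066) 0.17348393876447815 214
scene  plate ((0.49289634823799133, -0.314056396484375), (0.21454261243343353, 0.21503295004367828), 6.946306228637695) 0.009207678024090948
scene handle top [0.0022 0.0645] 53
```

View pics/w5.png

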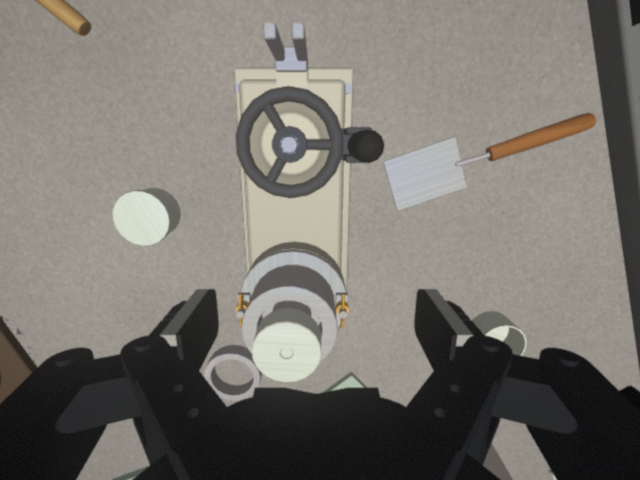

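The view shows the disc standing proud at (287,350), the handle upright at (366,146), end-on, and the wheel at the clockwise end. Now for the disc grasp.

```bash

python3 -m inch '[[0,-0.03,-0.008,0,0],[0,-0.06,-0.016,0,0],[0,-0.09,-0.022,0.01,0],[0,-0.1045,-0.024,0.03,0],[0,-0.1045,-0.024,0.05,0]]'
python3 -m inch '[[0,0,0,0.02,0],[0,0,0,0.04,0],[0,0,0,0.06,0],[0,0,0,0.07,0],[0,0,0,0.07,0]]'
python3 - <<'E'
from h import *
np.set_printoptions(precision=4,suppress=True)
s=ctrl.get_state();print(s["eef_pos"],s["tcp_rot"],s["opening"])
p=shot("wrist","w6.png")
E
```

```text
time: 15.43
eef_pos: [0.5154, -0.0446, 0.2269]
tcp_rot: [0.826, 0.564, 0.001, 0.002]
contact_force: [-0.6, 1.0, -0.6]
opening: 0.998
finger_force: 0.0
time: 15.85
eef_pos: [0.5137, -0.0417, 0.1531]
tcp_rot: [0.825, 0.565, -0.001, -0.002]
contact_force: [0.3, -0.6, -0.8]
opening: 1.002
finger_force: 0.0
[ 0.5137 -0.0417  0.1531] [ 0.8248  0.5654 -0.0013 -0.0016] 1.0015600023876774
```

View pics/w6.png

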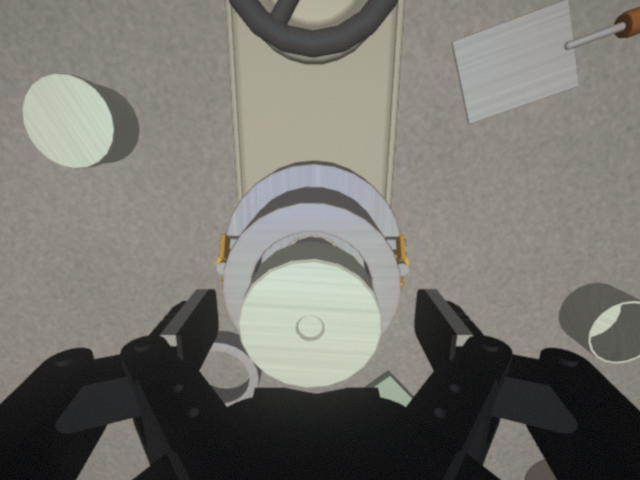

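The disc is centred at (310,325), about 2 mm left of the finger midline. I'll correct that, close and lift.

```bash

python3 -m inch '[[0,-0.0035,-0.002,0.001,0],[0,-0.0035,-0.002,0.003,0],[0.2,-0.0035,-0.002,0.003,0],[0.4,-0.0035,-0.002,0.003,0],[0.6,-0.0035,-0.002,0.003,0]]' 50
python3 -m inch '[[0.7,0,0,0,0],[0.7,0,0,0,0],[0.7,0,0,0,0]]'
python3 -m inch '[[0.7,0,0,-0.006,0],[0.7,0,0,-0.015,0],[0.7,0,0,-0.03,0],[0.7,0,0,-0.05,0],[0.7,0,0,-0.075,0]]'
python3 - <<'E'
from h import *
np.set_printoptions(precision=4,suppress=True)
s=ctrl.get_state();print(s["eef_pos"],s["tcp_rot"],s["opening"],s["contact_force"])
for n in("side","scene"):
    p=shot(n,"s7.png" if n=="side" else None);w=cloud(p)
    o=w[...,2]; I=p["pixels"].astype(int)
    m=(o>.004)&(o<.016)&(np.hypot(w[...,0]-.489,w[...,1]+.318)<.12)&(I[...,1]-I[...,0]>12)
    k=cv2.morphologyEx(m.astype(np.uint8),cv2.MORPH_OPEN,np.ones((3,3)))>0
    Q=w[k];print(n,cv2.minAreaRect(Q[:,:2].astype(np.float32)),np.median(Q[:,2]),Q[:,:2].mean(0))
E
```

```text
time: 16.32
eef_pos: [0.512, -0.0447, 0.1539]
tcp_rot: [0.825, 0.565, 0.001, 0.001]
contact_force: [0.9, 0.4, -1.3]
opening: 0.68
finger_force: 53.7
time: 16.57
eef_pos: [0.512, -0.0447, 0.1538]
tcp_rot: [0.825, 0.565, 0.001, 0.001]
contact_force: [-1.1, 0.3, 5.7]
opening: 0.68
finger_force: 54.4
time: 16.98
eef_pos: [0.5098, -0.0441, 0.2261]
tcp_rot: [0.825, 0.565, -0.002, -0.002]
contact_force: [0.9, 0.5, -2.2]
opening: 0.682
finger_force: 54.0
[ 0.5098 -0.0441  0.2261] [ 0.8249  0.5652 -0.0016 -0.0019] 0.6823307245299329 [ 0.9364  0.4804 -2.1933]
side ((0.4798881411552429, -0.31497377157211304), (0.14996401965618134, 0.15091609954833984), 19.942651748657227) 0.010415284377494283 [ 0.4795 -0.3168]
scene ((0.0, 0.0), (0.0, 0.0), 0.0) nan [nan nan]
  return _methods._mean(a, axis=axis, dtype=dtype,
  ret = ret.dtype.type(ret / rcount)
<stdin>:9: RuntimeWarning: Mean of empty slice.
  ret = um.true_divide(
```

View pics/s7.png

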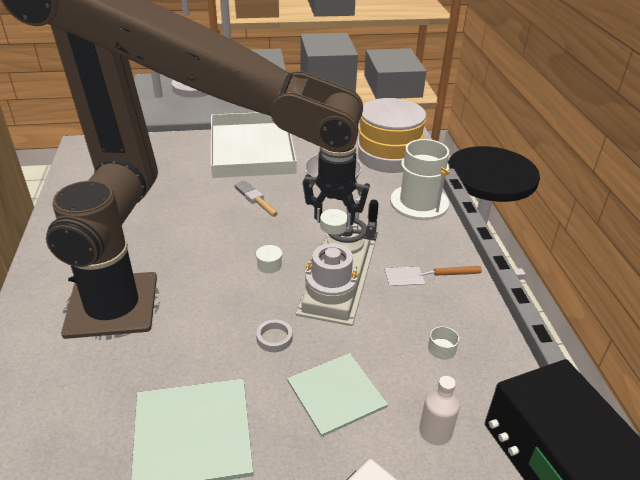

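The side view shows the disc held at (334,220), the rod standing up in the cell and the handle upright at (373,215). The small plate at (337,393) measures 150 x 151 mm. I'll carry the disc over.

```bash

python3 -m inch '[[0.7,-0.015,0.004,0,0],[0.7,-0.04,0.011,0,0],[0.7,-0.07,0.02,0,0],[0.7,-0.1,0.028,0,0],[0.7,-0.13,0.036,0,0]]'
python3 -m inch '[[0.7,-0.03,0.009,0.01,0],[0.7,-0.06,0.017,0.03,0],[0.7,-0.09,0.025,0.05,0],[0.7,-0.115,0.033,0.075,0],[0.7,-0.133,0.0377,0.1,0]]'
python3 -m inch '[[0.7,0,0,0.02,0],[0.7,0,0,0.04,0],[0.7,0,0,0.055,0],[0.7,0,0,0.06,0],[0.7,0,0,0.06,0]]'
python3 - <<'E'
from h import *
np.set_printoptions(precision=4,suppress=True)
s=ctrl.get_state();print(s["eef_pos"],s["tcp_rot"],s["opening"],s["contact_force"])
a=shot("side")["pixels"][280:460,240:440,::-1];b=shot("wrist")["pixels"][:,:,::-1]
cv2.imwrite("pics/w8.png",np.hstack([cv2.resize(a,(400,360)),cv2.resize(b,(400,360))]))
E
```

```text
time: 17.5
eef_pos: [0.4969, -0.1795, 0.2256]
tcp_rot: [0.825, 0.566, -0.0, -0.001]
contact_force: [0.7, -0.5, -1.4]
opening: 0.684
finger_force: 54.0
time: 17.92
eef_pos: [0.4842, -0.3185, 0.1253]
tcp_rot: [0.825, 0.565, -0.0, 0.0]
contact_force: [-0.5, 0.9, -2.2]
opening: 0.683
finger_force: 54.1
time: 18.33
eef_pos: [0.4833, -0.3149, 0.0643]
tcp_rot: [0.825, 0.565, -0.001, -0.003]
contact_force: [-0.1, 0.6, -2.2]
opening: 0.681
finger_force: 54.1
[ 0.4833 -0.3149  0.0643] [ 0.8249  0.5652 -0.0007 -0.003 ] 0.6805528453378016 [-0.1071  0.6416 -2.2143]
```

View pics/w8.png

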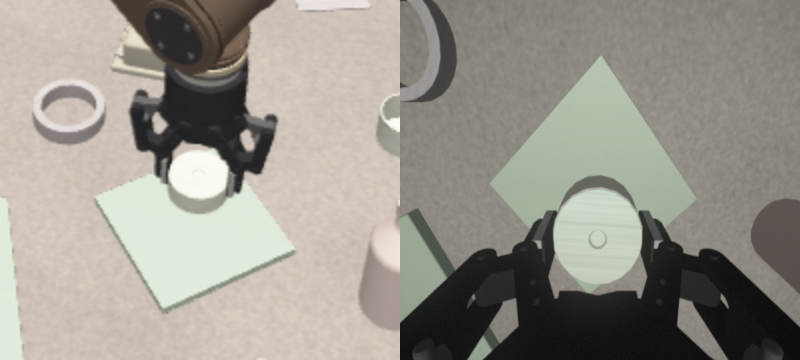

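The disc is over the plate. The side crop puts the disc top at (198,172), which drops about 64 px onto the plate centre at (195,235). I'll lower it gently.

```bash

python3 -m inch '[[0.7,0,0,0.015,0],[0.7,0,0,0.028,0],[0.7,0,0,0.038,0],[0.7,0,0,0.043,0],[0.7,0,0,0.045,0]]'
python3 -m inch '[[0.7,0,0,0.001,0],[0.7,0,0,0.002,0],[0.7,0,0,0.002,0]]'
```

```text
time: 18.85
eef_pos: [0.4844, -0.3158, 0.0212]
tcp_rot: [0.825, 0.565, -0.0, -0.001]
contact_force: [-0.5, 0.6, -2.5]
opening: 0.681
finger_force: 54.1
time: 19.1
eef_pos: [0.4853, -0.3167, 0.0208]
tcp_rot: [0.825, 0.565, 0.0, 0.0]
contact_force: [-0.2, -0.6, -2.2]
opening: 0.68
finger_force: 54.1
```

```bash

python3 -m inch '[[0.7,0,0,0.001,0],[0.7,0,0,0.002,0],[0.7,0,0,0.003,0],[0.7,0,0,0.003,0]]'
python3 -m inch '[[0.7,0,0,0.0007,0],[0.7,0,0,0.0015,0],[0.7,0,0,0.0015,0]]'
```

```text
time: 19.43
eef_pos: [0.485, -0.3164, 0.0174]
tcp_rot: [0.825, 0.565, -0.0, -0.0]
contact_force: [-0.0, 0.4, -2.1]
opening: 0.686
finger_force: 54.1
time: 19.68
eef_pos: [0.485, -0.3164, 0.0158]
tcp_rot: [0.825, 0.565, -0.0, -0.0]
contact_force: [0.0, 0.1, -2.2]
opening: 0.678
finger_force: 54.1
```

```bash

python3 -m inch '[[0.7,0,0,0.0005,0],[0.7,0,0,0.001,0],[0.7,0,0,0.001,0]]'
python3 -m inch '[[0.7,0,0,0.0005,0],[0.7,0,0,0.001,0],[0.7,0,0,0.001,0]]'
```

```text
time: 19.93
eef_pos: [0.485, -0.3164, 0.0148]
tcp_rot: [0.825, 0.565, -0.0, -0.0]
contact_force: [-1.0, -0.3, -2.0]
opening: 0.683
finger_force: 54.1
time: 20.18
eef_pos: [0.4851, -0.3165, 0.0139]
tcp_rot: [0.825, 0.565, 0.0, 0.0]
contact_force: [0.9, 0.1, -2.0]
opening: 0.681
finger_force: 54.2
```

```bash

python3 -m inch '[[0.7,0,0,0.0004,0],[0.7,0,0,0.0007,0],[0.7,0,0,0.0007,0]]'
```

```text
time: 20.43
eef_pos: [0.4851, -0.3165, 0.0139]
tcp_rot: [0.825, 0.565, -0.0, -0.0]
contact_force: [-2.4, 1.7, 3.7]
opening: 0.686
finger_force: 54.7
```

Contact: the vertical force went from -2 to +3.7 N at the expected height. I'll release slowly and retreat.

```bash

python3 -m inch '[[0.32,0,0,0,0],[0.25,0,0,0,0],[0.15,0,0,0,0],[0.05,0,0,0,0],[0,0,0,0,0]]' 20
python3 -m inch '[[0,0,0,0,0],[0,0,0,-0.01,0],[0,0,0,-0.03,0],[0,0,0,-0.06,0],[0,0,0,-0.09,0]]'
python3 -m inch '[[0,0,0,-0.03,0],[0,0,0,-0.07,0],[0,0,0,-0.11,0],[0,0,0,-0.11,0],[0,0,0,-0.11,0]]'
python3 - <<'E'
from h import *
np.set_printoptions(precision=4,suppress=True)
s=ctrl.get_state();print(s["eef_pos"],s["contact_force"])
p=shot("wrist");w=cloud(p);q=shot("side")
P=sel(w,(.485,-.316),.1,.028,.045);print("disc",cv2.minEnclosingCircle(P[:,:2].astype(np.float32)),P.mean(0),np.linalg.lstsq(np.c_[P[:,:2],np.ones(len(P))],P[:,2],rcond=None)[0])
cv2.imwrite("pics/w9.png",np.hstack([cv2.resize(i["pixels"][:,:,::-1],(400,300)) for i in(p,q)]))
E
```

```text
time: 20.85
eef_pos: [0.4852, -0.3166, 0.0131]
tcp_rot: [0.825, 0.565, 0.0, 0.0]
contact_force: [0.3, -0.3, 0.5]
opening: 0.998
finger_force: 0.0
time: 21.27
eef_pos: [0.4845, -0.3159, 0.1039]
tcp_rot: [0.825, 0.565, -0.0, -0.001]
contact_force: [1.3, -0.9, 0.8]
opening: 1.006
finger_force: 0.0
time: 21.68
eef_pos: [0.4866, -0.3178, 0.2182]
tcp_rot: [0.825, 0.565, 0.001, 0.004]
contact_force: [-0.1, 1.2, -0.3]
opening: 1.0
finger_force: 0.0
[ 0.4866 -0.3178  0.2182] [-0.1466  1.159  -0.261 ]
disc ((0.4861060082912445, -0.3174622356891632), 0.030097249895334244) [ 0.4862 -0.3165  0.0339] [-0.0002 -0.0035  0.0329]
```

View pics/w9.png

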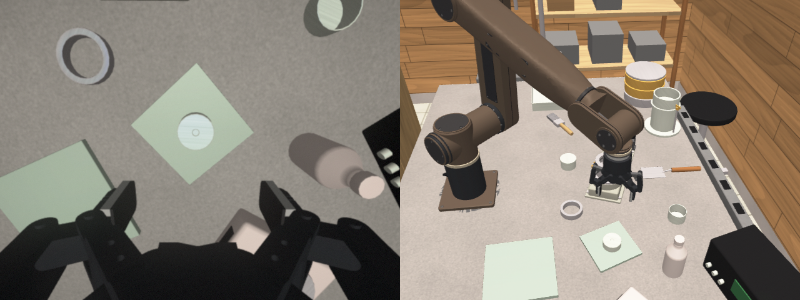

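The disc lies flat in the middle of the small plate (wrist view (195,132), side view (612,242)), the gripper is clear, and the other things are undisturbed.

```bash
python3 -c "
from plant import ctrl
print(ctrl.sign_off())"
```

```text
the job is handed in; nothing more can be done
None
```

The crank handle is latched upright, the wheel is wound to its top stop, the disc lies flat near the middle of the small glass plate, and the job was handed in at about 22 s; the handle needed a second, firmer grip to get past the plunger.

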